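# Demagnetise a wrist watch: uncover, press and re-cover the pulse key

## Task

Demagnetise the wrist watch that lies on the demagnetiser's pad: slide the dust cover fully open, press the round key all the way down for a moment, then let it up and slide the cover fully shut again. Do not press the bar-shaped key beside it, and leave the watch and the things round about where they lie.

Things in the scene. Friction and masses are not known exactly. Their poses are not given: they have to be found in the camera images.
- demagnetiser: low grey box fixed to the bench, 165 (x) by 176 mm (y), deck 52 mm above the bench. Origin: centre of its underside; x points away from the robot, y to its left, turned up to 0.35 rad. Two guide rails, 9 mm high, run along y at x = -78 and +38 mm; between them a well for two keys, 104 (x) by 68 mm (y), 12 mm deep, centred at x = -20, y = -44 mm
- dust_cover (a joint): aluminium dust cover, a plate 110 (x) by 80 (y) by 3 mm, its top 56.5 mm above the bench, held between the rails and sliding along the box's y. Value in m: 0 = fully shut over the well (it starts shut or up to 10 mm ajar), 0.084 = fully open, at its stop towards +y. About 2 N of friction; it stays where it is left
- cover_grip (a point): top middle of the upright grip fin on the middle of the cover: 60 mm long (box x), 9 mm thick (box y), top 75 mm above the bench, rising 18.5 mm over the plate. Push it from either side or pinch it from above. In the box's frame it is at x = -20 mm and y = -44 mm (shut) to +40 mm (open)
- round_key_top (a point): centre of the top of the round key (the pulse key), a grey disc 27 mm across, at x = -45 or x = +5 mm, y = -44 mm in the box's frame (the keys may have changed places); top 51 mm above the bench when up, 1 mm below the deck, hidden by the cover until that is open
- bar_key_top (a point): centre of the top of the bar-shaped key, grey, 14 mm (x) by 36 mm (y), at the other of the two places, 50 mm from the round key, same height; not to be pressed
- round_key (a joint): travel of the round key, m: 0 released, 0.006 fully down; a spring needs about 1.4 N to start it and 4 N fully down, and brings it back up when let go
- bar_key (a joint): travel of the bar-shaped key, m: 0 released, 0.006 fully down; same spring
- wrist_watch: wrist watch with its leather strap laid open, 172 x 40 x 9 mm, lying loose on the pad along the box's y; origin at the centre of its underside
- pad (a point): centre of the top of the thin black pad, 40 (x) by 160 mm (y), along the back of the demagnetiser, at x = +61.5, y = 0 in its frame, 54 mm above the bench
- bench_lamp: the big bench lamp on the left, an obstacle: its wide shade hangs still, filling about x = 0.42 to 0.70, y = 0.33 to 0.58 and z = 0.17 to 0.41 m in the room, under its arm that comes from the wall on the left; its origin is just under the shade, on its left
- side_panel: upright wooden panel, 0.28 m high, along the right edge of this bench top from x = 0.50 to 0.89 m at y = -0.035 m, an obstacle; a dust brush hangs on it at x = 0.60 m, reaching out to y = +0.01 m
- tape_roll: loose roll of tape, 96 mm across, 25 mm high, lying to the left of the demagnetiser; a bystander
- oil_cup: small white oil cup, 28 mm across, 58 mm high, standing to the left of the demagnetiser; a bystander

How it is judged:
By the outcome, as a careful person would: the job done as asked, in the order asked, and still so for the second after the job is handed in, with the robot touching nothing.
It also fails if it takes over 45 s, if anything falls off the work surface, if the arm or the gripper's body presses on something with over 40 N, if the wrist force passes 120 N, or if a joint passes its speed limit or range.

## Robot

A 7-joint arm with a two-finger parallel gripper is mounted at the origin on a cart in front of the work surface, level with it; the furniture and walls round the work are solid. World frame = base frame: x ahead of the robot, y to its left, z up, the work surface at z = 0. Lengths are in mm, angles in rad, forces in N, time in s.
With the tool pointing down it reaches from about 400 to 850 mm from the base axis. Payload 10.4 kg.
Tool frame: the origin (TCP) lies on the centre line of the jaws, within the pads' length; the fingertips stand 14 mm ahead of it and the grasp point (between the pads) lies 5 mm behind it; x points along the fingers, z is the direction in which the jaws open and shut, and the axes are right-handed (so a half turn about x gives the same grasp; the last joint's range is limited). The gripper opens to 87 mm and grips with 3 to 60 N. Pads are 19 mm wide; open, the fingers measure 117 mm over their backs; the gripper's body (75 mm by 190 mm) begins 51 mm behind the grasp point.
Start: joints at [-1.335, 0.332, -0.065, 1.46, 0.022, 1.35, -0.088], TCP at [159.936, 604.211, 236.576] pointing down, gripper open.
Joint ranges: [-2.6, 2.6], [-0.5, 2.12], [-1.47, 1.34], [0.16, 2.42], [-1.27, 4.41], [0.06, 2.06], [-2.6, 2.6]. Speed limits (rad/s): [2.22, 2.22, 2.79, 2.79, 3.14, 3.14, 3.14].

## Interface

Orientations are given as [roll, pitch, yaw] about the fixed x, y, z axes, in that order (R = Rz(yaw) Ry(pitch) Rx(roll)).
In Python, from rig import r, optics, job_done gives the robot as it stands. The module is installed in compiled form; this text tells all that it offers.
- The arm moves only by the tool drive_tool, never from a script. Its argument "rows" is one flat list of numbers, 7 for each row, row after row: the shift along the tool's x, y, z in units of 40 mm (1.0 is 40 mm), then the turn, a rotation vector about the tool's x, y, z in units of 5 degrees (1.0 is 5 degrees), then the closure, from 0 (fully open) to 1 (shut). A call has 1 to 12 rows; each row shifts and turns the commanded pose from where the row before left it, along the tool's axes as they then stand; what a row does not reach is not made up. A row lasts 1/8 s, in which the tool goes at most 62.5 mm and 10.7 degrees, less where a joint would pass 70% of its speed; a pose out of reach is approached as far as the arm can. A call is refused whole if a number of a shift passes 1 or a number of a turn 1, either way. A call with a gripper value outside its range is refused whole. The fingers move at their own pace and stop on an object; the grip force is fixed at half the most. Time passes only in rows, so rows that do not move let the fingers close. It gives the time, the measured TCP pose, the force and the opening at its end, in the units of the state.
- r.sense(): the state, without advancing time (a new reading comes with each control period).
- optics.snapshot(name): name is "scene" or "top" or "wrist"; returns (picture, depth): 400x640x3 uint8, blue, green, red; 400x640 float32, mm along the optical axis (not along the pixel's ray), 0 where there is no reading.
- optics.calibration(name): a dict with "intrinsics" (3x3 intrinsics, pixels), "R" (3x3) and "t" (3): a world point X has camera coordinates R X + t; the wrist camera has in their place "T_tool_cam" (4x4, takes a point from camera to tool coordinates, whose origin is the TCP and whose axes are the tool frame's). Camera axes: x right, y down, z forward; pixel columns grow to the right and rows downward; lengths in mm; the calibration is good to about 2 mm. A picture is of the moment at which its call begins: read the wrist's pose just before it. calibration takes no time and is no camera call.
- job_done(): hands the job in, once; it reports no verdict.
The state is a dict: "time": time; "joints": joint angles; "qvel": joint speeds; "joint_torque": joint torques, N m; "ee_pos": TCP position; "orientation": TCP orientation; "contact_force": force on the tool from outside, world axes, zero at the start; "ft_torque": the same for the moment, N m; "grip_width": finger opening in mm.
Only numpy, scipy, OpenCV 4.12 (cv2) and the standard library are available. Lean on these libraries where they do the work, as an engineer would, in place of code of your own. Each camera call takes 0.05 s, during which the arm holds its last target.

## Working session

There is one attempt and no reset: what is moved stays moved. The work goes in short steps, Python scripts to look and compute and a tool call to move; the robot and the scene stay as the last step left them, time stands still between calls to the robot, and variables do not carry over. Pictures are saved under pics/ and viewed, and the job is handed in when it is done.

Besides the shell and the picture viewer there is one more tool, called after "Call:" as name(argument=value, ...) on one line, values as JSON. drive_tool: Moves the arm, as the interface text tells. Its arguments: {"type":"object","properties":{"rows":{"type":"array","items":{"type":"number"}}},"required":["rows"]}

```bash
mkdir -p pics; cat > h.py <<'E'
import numpy as np,cv2
from rig import r,optics,job_done
from scipy.spatial.transform import Rotation as Ro
def snap(n,f):
    s=r.sense();p,d=optics.snapshot(n);cv2.imwrite(f'pics/{f}.png',p);np.save(f'pics/{f}.npy',d)
    return s,p,d
def world(n,d,u,v,s=None,z=None):
    c=optics.calibration(n);K=np.array(c['intrinsics'])
    ray=np.linalg.inv(K)@[u,v,1]
    if n=='wrist':
        T=np.array(c['T_tool_cam']);R=Ro.from_euler('xyz',s['orientation']).as_matrix()
        Rw=R@T[:3,:3];o=R@T[:3,3]+np.array(s['ee_pos'])
    else:
        Rw=np.array(c['R']).T;o=-Rw@np.array(c['t'])
    if z is None:
        return o+Rw@(ray*d[v,u])
    q=Rw@ray;return o+q*(z-o[2])/q[2]
E
python3 - <<'E'
from h import *
for n in['scene','top']:snap(n,n+'0')
s=r.sense();print({k:np.round(v,3) for k,v in s.items()})
for n in['scene','top','wrist']:print(optics.calibration(n))
E
```

```text
{'time': np.float64(0.1), 'joints': array([-1.335,  0.333, -0.065,  1.461,  0.022,  1.35 , -0.088]), 'qvel': array([ 0.   , -0.003, -0.   , -0.003, -0.   ,  0.001, -0.   ]), 'joint_torque': array([ 2.0000e-03, -6.2455e+01,  2.5000e-02, -3.9072e+01, -6.1000e-02,
        3.7000e-02,  0.0000e+00]), 'ee_pos': array([159.85 , 603.881, 235.85 ]), 'orientation': array([-3.11 ,  1.57 , -1.798]), 'contact_force': array([-0.167, -1.378,  0.078]), 'ft_torque': array([-0.057,  0.014,  0.062]), 'grip_width': np.float64(86.937)}
{'intrinsics': array([[464.12971628,   0.        , 316.6242339 ],
       [  0.        , 464.12971628, 198.62480494],
       [  0.        ,   0.        ,   1.        ]]), 'R': array([[ 0.98914681,  0.14662374,  0.00949065],
       [ 0.13493415, -0.88092576, -0.4536106 ],
       [-0.05814953,  0.44996809, -0.89114945]]), 't': array([-591.36420421,  195.92035014, 1397.84413373])}
{'intrinsics': array([[362.23838326,   0.        , 328.27392245],
       [  0.        , 362.23838326, 196.18282355],
       [  0.        ,   0.        ,   1.        ]]), 'R': array([[-0.02399692, -0.99970888,  0.00251173],
       [-0.99778684,  0.02379478, -0.06209046],
       [ 0.06201261, -0.00399615, -0.99806737]]), 't': array([273.29169293, 552.41406697, 978.84764466])}
{'intrinsics': array([[288.03868825,   0.        , 318.24071012],
       [  0.        , 288.03868825, 197.68729425],
       [  0.        ,   0.        ,   1.        ]]), 'T_tool_cam': array([[ 8.62424055e-04, -3.01468087e-01,  9.53475877e-01,
        -1.47769882e+02],
       [ 6.92074980e-04, -9.53475824e-01, -3.01468696e-01,
         8.38658315e+01],
       [ 9.99999389e-01,  9.19870654e-04, -6.13661966e-04,
        -1.36566771e+00],
       [ 0.00000000e+00,  0.00000000e+00,  0.00000000e+00,
         1.00000000e+00]])}
```

```bash
ls pics
```

```text
scene0.npy
scene0.png
top0.npy
top0.png
```

View pics/scene0.png

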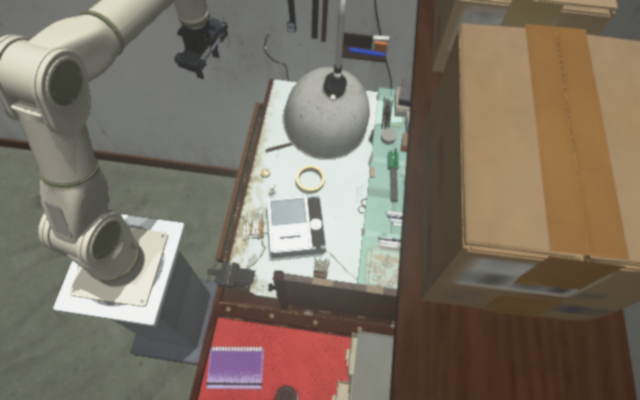

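View pics/top0.png

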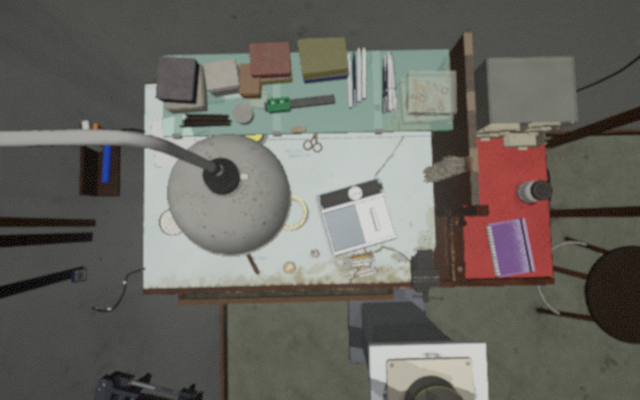

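```bash
python3 - <<'E'
from h import *
p=cv2.imread('pics/top0.png');cv2.imwrite('pics/tc.png',cv2.resize(p[165:275,270:430],None,fx=5,fy=5,interpolation=cv2.INTER_CUBIC))
p=cv2.imread('pics/scene0.png');cv2.imwrite('pics/sc.png',cv2.resize(p[155:285,225:385],None,fx=4.6,fy=4.6,interpolation=cv2.INTER_CUBIC))
E
```

```text
(no output)
```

View pics/tc.png

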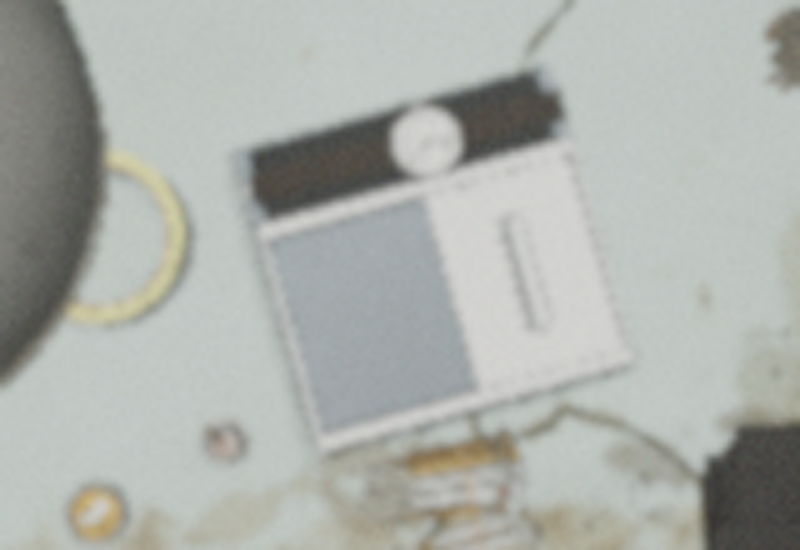

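View pics/sc.png

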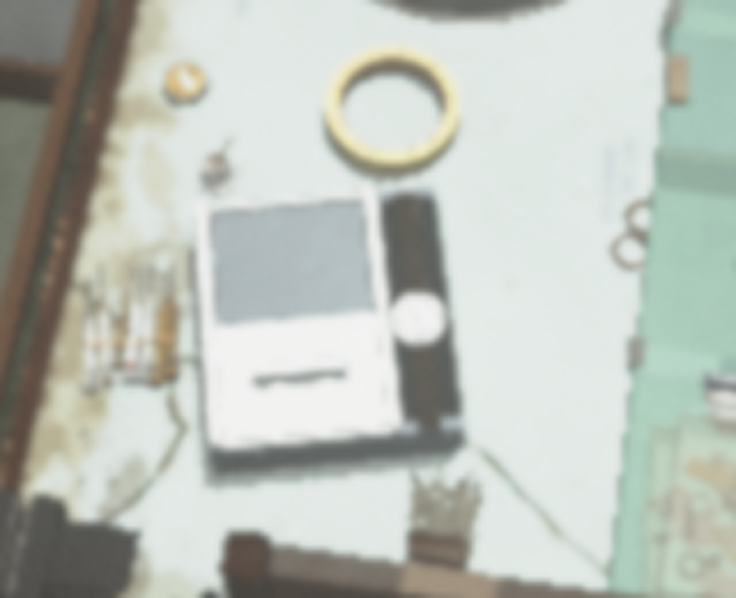

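```bash
python3 - <<'E'
from h import *
d=np.load('pics/top0.npy')
L=[('nl',322,450,61),('nr',632,360,61),('fl',262,228,61),('fr',572,145,61),('bl',240,152,52),('br',545,72,52),('finA',512,215,75),('finB',540,328,75),('coverTL',430,195,56.5),('coverBL',480,388,56.5),('watch',427,142,63),('obj1',223,440,20),('obj2',97,512,20),('tape',187,240,25)]
W={}
for n,u,v,z in L:
    U,V=270+(u+.5)/5-.5,165+(v+.5)/5-.5
    W[n]=world('top',d,U,V,z=z)
    print(n,np.round(W[n][:2]),'depth pt',np.round(world('top',d,int(round(U)),int(round(V)))))
a=lambda p,q:np.arctan2(*( (W[p]-W[q])[:2][::-1]))-np.pi/2
print(a('nl','nr'),a('fl','fr'),a('bl','br'))
print(np.linalg.norm((W['nl']-W['nr'])[:2]))
d=np.load('pics/scene0.npy')
for n,u,v,z in [('nl',203,205,61),('nr',212,450,61),('fr',402,435,61),('fl',375,195,61),('finA',255,378,75),('finB',345,374,75),('obj1',217,170,58),('obj2',185,82,20)]:
    U,V=225+(u+.5)/4.6-.5,155+(v+.5)/4.6-.5
    print('sc',n,np.round(world('scene',d,U,V,z=z)[:2]),np.round(world('scene',d,int(round(U)),int(round(V)))))
E
```

```text
nl [404. 249.] depth pt [403. 249.  62.]
nr [446.  86.] depth pt [445.  86.  62.]
fl [520. 277.] depth pt [520. 277.  64.]
fr [559. 114.] depth pt [558. 114.  62.]
bl [560. 288.] depth pt [561. 287.  49.]
br [599. 125.] depth pt [599. 124.  51.]
finA [523. 148.] depth pt [522. 145.  54.]
finB [464. 135.] depth pt [465. 134.  74.]
coverTL [535. 189.] depth pt [534. 188.  57.]
coverBL [433. 165.] depth pt [434. 164.  57.]
watch [563. 190.] depth pt [563. 190.  61.]
obj1 [406. 302.] depth pt [406. 302.  30.]
obj2 [369. 371.] depth pt [368. 372.  12.]
tape [515. 319.] depth pt [514. 320.   6.]
0.2560932751615377 0.2376254879447124 0.23333124137438266
168.40971347778057
sc nl [410. 252.] [411. 253.  60.]
sc nr [450.  82.] [449.  87.  49.]
sc fr [567. 110.] [566. 116.  47.]
sc fl [523. 277.] [523. 278.  59.]
sc finA [470. 129.] [469. 130.  69.]
sc finB [526. 140.] [525. 147.  56.]
sc obj1 [414. 281.] [409. 296.  25.]
sc obj2 [371. 367.] [370. 372.  13.]
```

```bash
cat >> h.py <<'E'
def tgt(yaw,sgn=1):
    x=np.array([0,0,-1.]);z=sgn*np.array([-np.sin(yaw),np.cos(yaw),0]);y=np.cross(z,x)
    return np.stack([x,y,z],1)
def delta(s,p,Rt):
    R=Ro.from_euler('xyz',s['orientation']).as_matrix()
    sh=R.T@(np.array(p)-s['ee_pos'])/40
    rv=Ro.from_matrix(R.T@Rt).as_rotvec(degrees=True)/5
    return np.round(sh,2),np.round(rv,2)
E
python3 - <<'E'
from h import *
s=r.sense();R=Ro.from_euler('xyz',s['orientation']).as_matrix();print(R.round(3))
for g in(1,-1):print(delta(s,[300,400,236],tgt(.24,g)))
for p in([300,350,236],[380,200,230],[470,145,200]):print(delta(s,p,tgt(.24,1)))
E
```

```text
[[-0.    -0.967  0.256]
 [-0.001  0.256  0.967]
 [-1.    -0.    -0.001]]
(array([ 0.  , -4.69, -4.03]), array([-5.72, -0.01, -0.  ]))
(array([ 0.  , -4.69, -4.03]), array([ 3.028e+01, -0.000e+00,  2.000e-02]))
(array([ 0.  , -5.01, -5.24]), array([-5.72, -0.01, -0.  ]))
(array([ 0.16, -7.9 , -8.35]), array([-5.72, -0.01, -0.  ]))
(array([  0.91, -10.43,  -9.1 ]), array([-5.72, -0.01, -0.  ]))
```

Call:
drive_tool(rows=[0, -0.7, -0.75, 0, 0, 0, 0, 0, -0.7, -0.75, 0, 0, 0, 0, 0, -0.7, -0.75, 0, 0, 0, 0, 0, -0.7, -0.75, 0, 0, 0, 0, 0, -0.7, -0.75, 0, 0, 0, 0, 0, -0.7, -0.75, 0, 0, 0, 0, 0, -0.7, -0.75, 0, 0, 0, 0, 0, 0, 0, -0.95, 0, 0, 0, 0, 0, 0, -0.95, 0, 0, 0, 0, 0, 0, -0.95, 0, 0, 0, 0, 0, 0, -0.95, 0, 0, 0, 0, 0, 0, -0.95, 0, 0, 0])

```text
time: 1.6
ee_pos: [295.5, 350.8, 236.3]
orientation: [2.33, 1.57, -2.224]
contact_force: [-0.1, -0.3, -0.2]
grip_width: 87.3
```

```bash
python3 - <<'E'
from h import *
s=r.sense();print(s['time'],s['joints'].round(2) if hasattr(s['joints'],'round') else s['joints'],s['ee_pos'],s['contact_force'])
for p in([370,210,230],[420,160,190]):print(delta(s,p,tgt(.24,1)))
E
```

```text
1.6 [-1.07 -0.04  0.1   1.88  0.    1.3   0.76] [295.53941807 350.83269236 236.26239637] [-0.06919939 -0.28659647 -0.1902344 ]
(array([ 0.16, -1.28, -3.77]), array([-0.93, -0.  , -0.  ]))
(array([ 1.16, -2.32, -5.2 ]), array([-0.93, -0.  , -0.  ]))
```

Call:
drive_tool(rows=[0, -0.22, -0.8, -0.93, 0, 0, 0, 0, -0.25, -0.8, 0, 0, 0, 0, 0, -0.25, -0.8, 0, 0, 0, 0, 0, -0.25, -0.7, 0, 0, 0, 0, 0, -0.25, -0.65, 0, 0, 0, 0, 0, -0.5, -0.6, 0, 0, 0, 0, 0.3, -0.5, -0.5, 0, 0, 0, 0, 0.3, -0.2, -0.3, 0, 0, 0, 0, 0, 0, 0, 0, 0, 0, 0])

```text
time: 2.72
ee_pos: [435.1, 171.6, 211.4]
orientation: [1.912, 1.568, -2.565]
contact_force: [0.5, 0.3, -1.0]
grip_width: 87.2
```

```bash
python3 - <<'E'
from h import *
s,p,d=snap('wrist','w1');print(s['time'],s['ee_pos'],s['orientation'])
import pickle;pickle.dump(s,open('pics/w1.pkl','wb'))
E
```

```text
2.725 [435.13748408 171.55659455 211.35324038] [ 1.91193622  1.56826047 -2.56499372]
```

View pics/w1.png

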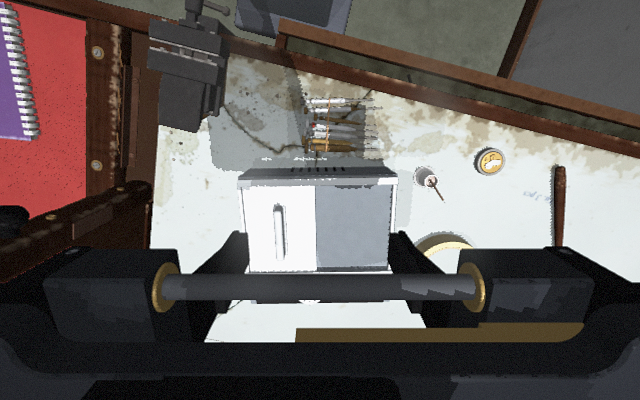

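```bash
python3 - <<'E'
from h import *
p=cv2.imread('pics/w1.png');cv2.imwrite('pics/w1c.png',cv2.resize(p[155:305,230:410],None,fx=4,fy=4,interpolation=cv2.INTER_CUBIC))
E
```

```text
(no output)
```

View pics/w1c.png

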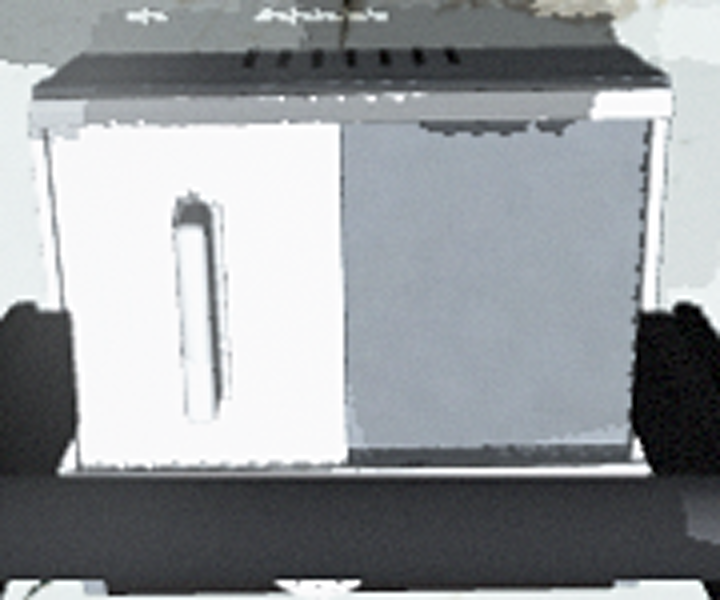

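```bash
python3 - <<'E'
from h import *
import pickle
s=pickle.load(open('pics/w1.pkl','rb'));d=np.load('pics/w1.npy')
for n,u,v,z in [('nr',34,98,61),('nl',668,90,61),('fr',60,474,61),('fl',650,474,61),('finA',188,226,75),('finB',202,418,75),('cedgeN',341,125,56.5),('cedgeF',346,462,56.5)]:
    U,V=230+(u+.5)/4-.5,155+(v+.5)/4-.5
    print(n,np.round(world('wrist',d,U,V,s,z)[:2],1),np.round(world('wrist',d,int(round(U)),int(round(V)),s),1))
print(delta(s,[493,140,140],tgt(.24,1)))
E
```

```text
nr [444.3  84.8] [445.2  83.9  57.8]
nl [402.7 248. ] [402.7 248.7  60. ]
fr [555.8 109.8] [408.1 140.1 278.7]
fl [514.8 279.3] [397.1 185.8 278.7]
finA [464.8 132.5] [465.4 132.7  72.9]
finB [519.5 147.2] [519.6 147.   74.6]
cedgeN [433.6 166.2] [434.9 166.5  52.1]
cedgeF [534.7 191.6] [534.8 191.5  56. ]
(array([ 1.78, -1.23, -1.1 ]), array([-0.05, -0.01, -0.03]))
```

Call:
drive_tool(rows=[0.2, -0.4, -0.4, -0.05, 0, 0, 0, 0.4, -0.4, -0.4, 0, 0, 0, 0, 0.6, -0.4, -0.28, 0, 0, 0, 0, 0.7, 0, 0, 0, 0, 0, 0, 0.7, 0, 0, 0, 0, 0, 0, 0, 0, 0, 0, 0, 0, 0])

```text
time: 3.52
ee_pos: [490.8, 142.4, 107.3]
orientation: [1.631, 1.567, -2.839]
contact_force: [0.1, -1.5, 0.1]
grip_width: 87.1
```

```bash
python3 - <<'E'
from h import *
s,p,d=snap('wrist','w2');print(s['time'],s['ee_pos'],s['orientation'],s['contact_force'])
print(delta(s,[492.5,140,75],tgt(.245,1)))
E
```

```text
3.525 [490.83520627 142.4167608  107.33141317] [ 1.6305536   1.56731455 -2.83919152] [ 0.07524761 -1.48969401  0.10054262]
(array([ 0.81, -0.03, -0.07]), array([-0.03, -0.  , -0.04]))
```

View pics/w2.png

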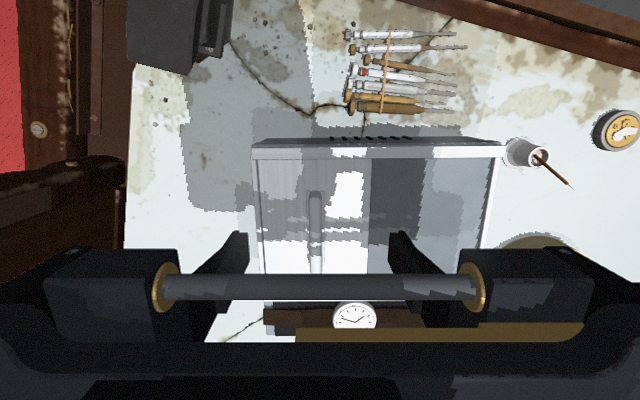

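Call:
drive_tool(rows=[0.4, -0.03, -0.05, 0, 0, 0, 0, 0.4, 0, 0, 0, 0, 0, 0, 0, 0, 0, 0, 0, 0, 0, 0, 0, 0, 0, 0, 0, 1, 0, 0, 0, 0, 0, 0, 1, 0, 0, 0, 0, 0, 0, 1, 0, 0, 0, 0, 0, 0, 1, 0, 0, 0, 0, 0, 0, 1, 0, 0, 0, 0, 0, 0, 1])

```text
time: 4.7
ee_pos: [494.2, 140.1, 76.6]
orientation: [-0.473, 1.571, 1.339]
contact_force: [-0.8, 0.3, -0.4]
grip_width: 35.1
```

Call:
drive_tool(rows=[0, 0, 0, 0, 0, 0, 1, 0, 0, 0, 0, 0, 0, 1, 0, 0, 0, 0, 0, 0, 1, 0, 0, 0, 0, 0, 0, 1])

```text
time: 5.2
ee_pos: [494.2, 140.2, 76.5]
orientation: [-0.183, 1.571, 1.63]
contact_force: [0.1, -0.1, 0.6]
grip_width: 8.9
```

Call:
drive_tool(rows=[0, 0, 0.25, 0, 0, 0, 1, 0, 0, 0.4, 0, 0, 0, 1, 0, 0, 0.4, 0, 0, 0, 1, 0, 0, 0.4, 0, 0, 0, 1, 0, 0, 0.3, 0, 0, 0, 1, 0, 0, 0.2, 0, 0, 0, 1, 0, 0, 0, 0, 0, 0, 1])

```text
time: 6.08
ee_pos: [474.1, 218.3, 76.5]
orientation: [0.82, 1.569, 2.635]
contact_force: [-6.0, 1.0, 5.5]
grip_width: 8.9
```

Call:
drive_tool(rows=[0, 0, 0.05, 0, 0, 0, 1, 0, 0, 0.05, 0, 0, 0, 1, 0, 0, 0.05, 0, 0, 0, 1, 0, 0, 0, 0, 0, 0, 1])

```text
time: 6.58
ee_pos: [473.2, 221.7, 76.5]
orientation: [2.003, 1.569, -2.467]
contact_force: [-5.2, -7.0, 6.7]
grip_width: 8.6
```

Call:
drive_tool(rows=[0, 0, 0.06, 0, 0, 0, 1, 0, 0, 0.0, 0, 0, 0, 1])

```text
time: 6.82
ee_pos: [473.2, 221.8, 76.4]
orientation: [2.512, 1.567, -1.961]
contact_force: [-3.4, -15.0, 9.4]
grip_width: 8.7
```

```bash
python3 - <<'E'
from h import *
s,p,d=snap('wrist','w3');print(s['time'],s['ee_pos'],s['contact_force'],s['joints'])
snap('top','t3')
p=cv2.imread('pics/t3.png');cv2.imwrite('pics/t3c.png',cv2.resize(p[165:275,270:430],None,fx=5,fy=5,interpolation=cv2.INTER_CUBIC))
E
```

```text
6.825 [473.20197679 221.78444696  76.43624811] [ -3.44147041 -14.99125181   9.41143136] [-0.86912483  0.27307463  0.38812666  1.92467592 -0.12088611  0.96988281
  1.38547453]
```

View pics/w3.png

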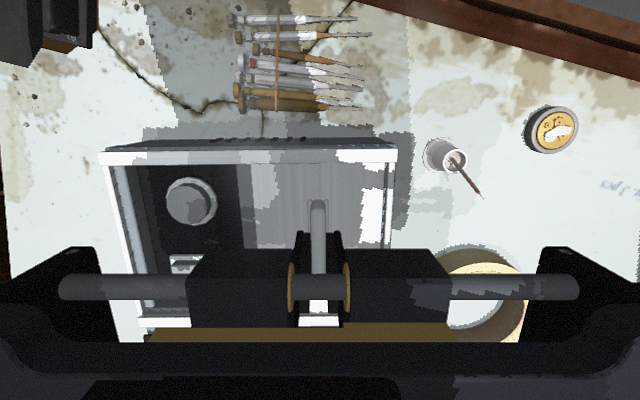

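View pics/t3c.png

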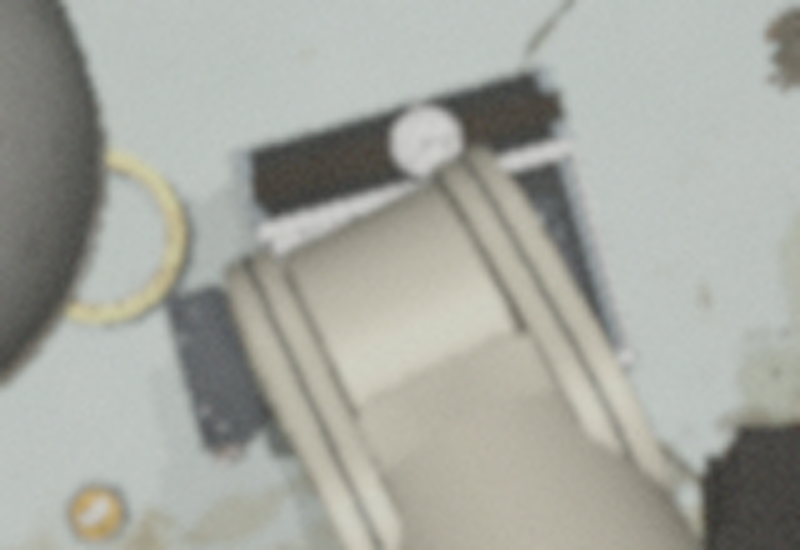

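```bash
python3 - <<'E'
from h import *
s=r.sense();d=np.load('pics/w3.npy')
for u,v in((187,202),(168,205),(213,203),(190,181),(187,226)):print(world('wrist',d,u,v,s,51).round(1),world('wrist',d,u,v,s).round(1))
E
python3 -c "
import cv2
p=cv2.imread('pics/w3.png');cv2.imwrite('pics/w3c.png',cv2.resize(p[130:330,90:260],None,fx=3,fy=3,interpolation=cv2.INTER_CUBIC))"
```

```text
[467.3 133.4  51. ] [467.8 133.   49.9]
[472.2 121.9  51. ] [472.6 121.4  50.1]
[464.  149.6  51. ] [467.  147.4  43.8]
[453.  133.8  51. ] [455.5 131.   43.9]
[483.8 135.2  51. ] [489.5 131.1  40.3]
```

View pics/w3c.png

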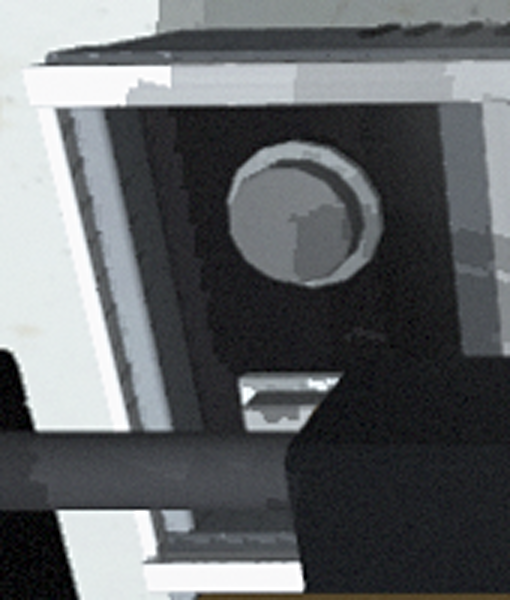

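Call:
drive_tool(rows=[0, 0, 0, 0, 0, 0, 0.6, 0, 0, 0, 0, 0, 0, 0.6, 0, 0, 0, 0, 0, 0, 0.6, 0, 0, 0, 0, 0, 0, 0.6, -0.4, 0, 0, 0, 0, 0, 0.6, -0.6, 0, 0, 0, 0, 0, 0.6, 0, 0, 0, 0, 0, 0, 1])

```text
time: 7.8
ee_pos: [474.9, 224.7, 119.2]
orientation: [-1.146, 1.566, 0.666]
contact_force: [-0.7, 0.3, -0.5]
grip_width: 30.0
```

```bash
python3 - <<'E'
from h import *
s=r.sense();print(delta(s,[468.5,134.2,90],tgt(.245,1)))
E
```

```text
(array([ 0.72,  0.7 , -2.16]), array([-0.05,  0.02,  0.05]))
```

Call:
drive_tool(rows=[0, 0.1, -0.4, -0.05, 0, 0.05, 1, 0, 0.2, -0.6, 0, 0, 0, 1, 0, 0.2, -0.6, 0, 0, 0, 1, 0.2, 0.2, -0.5, 0, 0, 0, 1, 0.3, 0, -0.06, 0, 0, 0, 1, 0, 0, 0, 0, 0, 0, 1, 0, 0, 0, 0, 0, 0, 1])

```text
time: 8.68
ee_pos: [467.3, 134.1, 96.5]
orientation: [1.583, 1.566, -2.883]
contact_force: [-0.0, -0.0, -0.3]
grip_width: 0.3
```

```bash
python3 - <<'E'
from h import *
s,p,d=snap('wrist','w4');print(s['time'],s['ee_pos'],s['contact_force'],s['grip_width'])
print(delta(s,[468.5,134.2,66],tgt(.245,1)))
cv2.imwrite('pics/w4c.png',cv2.resize(p[100:380,120:540],None,fx=1.9,fy=1.9,interpolation=cv2.INTER_CUBIC))
E
```

```text
8.675 [467.25273062 134.06853987  96.48040866] [-0.01961269 -0.01063467 -0.30671256] 0.31295997029231093
(array([ 0.76, -0.03, -0.  ]), array([ 0.02, -0.  , -0.05]))
```

View pics/w4c.png

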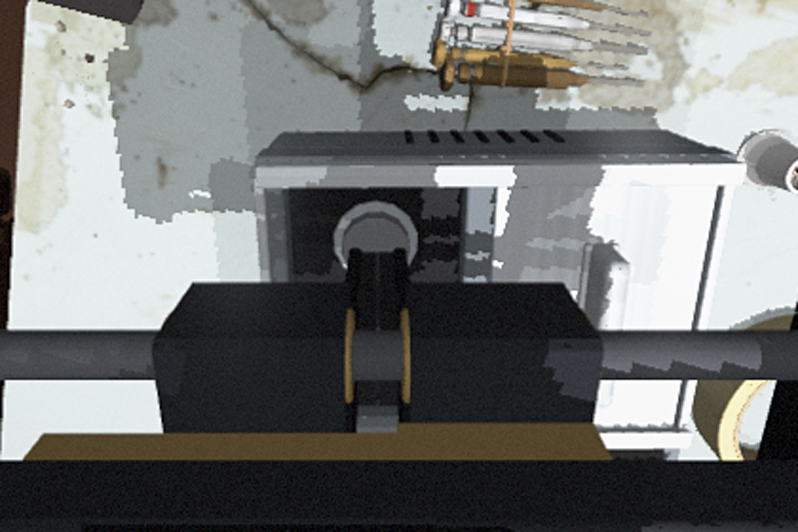

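Call:
drive_tool(rows=[0.4, -0.03, 0, 0, 0, -0.05, 1, 0.35, 0, 0, 0, 0, 0, 1, 0, 0, 0, 0, 0, 0, 1])

```text
time: 9.1
ee_pos: [467.8, 133.7, 65.8]
orientation: [1.797, 1.569, -2.67]
contact_force: [0.3, 0.3, 0.2]
grip_width: 0.5
```

Call:
drive_tool(rows=[0.07, 0, 0, 0, 0, 0, 1, 0.06, 0, 0, 0, 0, 0, 1, 0, 0, 0, 0, 0, 0, 1])

```text
time: 9.48
ee_pos: [468.5, 133.8, 61.7]
orientation: [-0.96, 1.57, 0.857]
contact_force: [-1.3, 0.3, 2.8]
grip_width: 0.2
```

Key travelling on its spring (2.8 N). Continue to bottom.

Call:
drive_tool(rows=[0.06, 0, 0, 0, 0, 0, 1, 0.06, 0, 0, 0, 0, 0, 1, 0, 0, 0, 0, 0, 0, 1])

```text
time: 9.85
ee_pos: [468.7, 133.8, 58.9]
orientation: [-0.069, 1.569, 1.747]
contact_force: [-13.5, -4.1, 37.5]
grip_width: 0.4
```

Call:
drive_tool(rows=[-0.04, 0, 0, 0, 0, 0, 1, 0, 0, 0, 0, 0, 0, 1, 0, 0, 0, 0, 0, 0, 1, 0, 0, 0, 0, 0, 0, 1])

```text
time: 10.35
ee_pos: [468.6, 133.8, 59.3]
orientation: [-0.457, 1.57, 1.36]
contact_force: [-6.8, -1.0, 17.5]
grip_width: 0.4
```

Call:
drive_tool(rows=[-0.3, 0, 0, 0, 0, 0, 1, -0.6, 0, 0, 0, 0, 0, 1, -0.6, 0, 0, 0, 0, 0, 0.6, 0, 0, 0, 0, 0, 0, 0.6])

```text
time: 10.85
ee_pos: [469.4, 134.0, 119.8]
orientation: [-1.269, 1.567, 0.547]
contact_force: [0.0, -0.4, 0.5]
grip_width: 13.4
```

```bash
python3 - <<'E'
from h import *
s,p,d=snap('wrist','w5');print(s['time'],s['ee_pos'],s['contact_force'],s['grip_width'])
print(delta(s,[473.2,221.8,117],tgt(.245,1)))
cv2.imwrite('pics/w5c.png',cv2.resize(p[100:380,120:540],None,fx=1.9,fy=1.9,interpolation=cv2.INTER_CUBIC))
# key top depth
for v in range(185,250,6): print(v,[int(world('wrist',d,u,v,s)[2]) for u in range(270,400,8)])
E
```

```text
10.85 [469.41005725 133.97649347 119.77071993] [ 0.00439667 -0.42417862  0.46845768] 13.419109380432252
(array([ 0.07, -0.63,  2.11]), array([0.01, 0.01, 0.04]))
185 [61, 58, 60, 61, 59, 61, 60, 267, 61, 60, 60, 61, 60, 60, 60, 60, 60]
191 [52, 40, 40, 40, 40, 39, 40, 40, 39, 39, 40, 39, 50, 52, 56, 56, 55]
197 [51, 40, 39, 40, 41, 44, 43, 267, 39, 40, 40, 40, 51, 51, 55, 57, 56]
203 [52, 40, 40, 39, 43, 49, 50, 49, 43, 40, 38, 41, 51, 51, 56, 55, 56]
209 [51, 39, 41, 38, 42, 50, 51, 52, 43, 40, 40, 39, 51, 51, 56, 56, 55]
215 [50, 41, 40, 40, 44, 50, 51, 50, 50, 40, 39, 39, 52, 54, 55, 55, 56]
221 [52, 42, 40, 40, 44, 50, 51, 50, 44, 40, 39, 40, 51, 56, 56, 56, 55]
227 [51, 44, 40, 39, 40, 50, 50, 51, 40, 41, 39, 40, 50, 55, 56, 54, 55]
233 [51, 45, 39, 109, 107, 39, 40, 39, 106, 109, 39, 40, 51, 57, 56, 55, 56]
239 [51, 48, 39, 117, 113, 40, 39, 40, 114, 117, 40, 41, 51, 56, 56, 55, 55]
245 [52, 49, 40, 125, 121, 39, 40, 39, 121, 123, 39, 43, 51, 56, 56, 57, 55]
```

View pics/w5c.png

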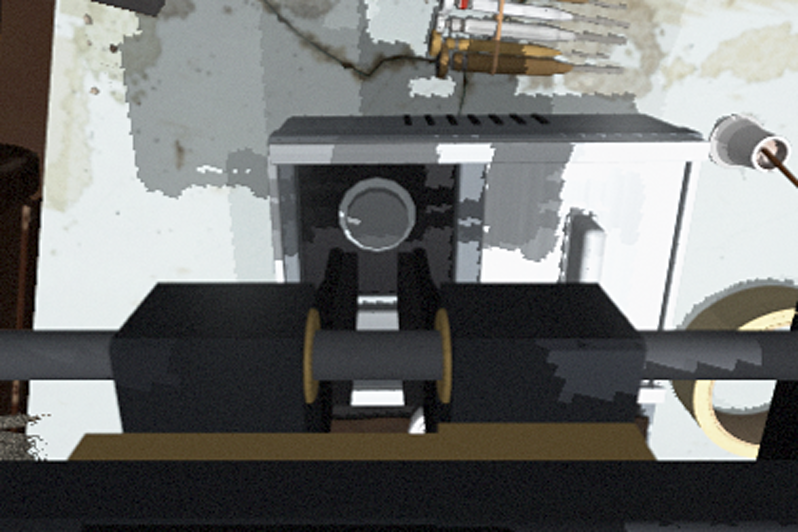

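Call:
drive_tool(rows=[0, -0.15, 0.4, 0, 0, 0, 0.5, 0, -0.15, 0.6, 0, 0, 0, 0.5, 0, -0.2, 0.6, 0, 0, 0, 0.5, 0, -0.13, 0.5, 0, 0, 0, 0.5, 0.1, 0, 0, 0, 0, 0, 0.5, 0, 0, 0, 0, 0, 0, 0.5])

```text
time: 11.65
ee_pos: [472.2, 220.4, 113.6]
orientation: [2.211, 1.569, -2.256]
contact_force: [0.6, 0.5, -0.0]
grip_width: 43.7
```

```bash
python3 - <<'E'
from h import *
s=r.sense();print(s['grip_width'],s['contact_force'],delta(s,[473.2,221.8,76],tgt(.245,1)))
E
```

```text
43.68666226330048 [ 0.62687621  0.47899233 -0.01168214] (array([ 0.94, -0.03,  0.03]), array([ 0.  , -0.01, -0.01]))
```

Jaws 44 mm wide, fin centred within ~1.5 mm. Lower, pinch, and slide shut.

Call:
drive_tool(rows=[0.5, -0.03, 0.03, 0, 0, 0, 0.5, 0.43, 0, 0, 0, 0, 0, 0.5, 0, 0, 0, 0, 0, 0, 1, 0, 0, 0, 0, 0, 0, 1, 0, 0, 0, 0, 0, 0, 1, 0, 0, 0, 0, 0, 0, 1, 0, 0, 0, 0, 0, 0, 1, 0, 0, 0, 0, 0, 0, 1])

```text
time: 12.65
ee_pos: [473.8, 221.8, 77.4]
orientation: [-2.604, 1.57, -0.788]
contact_force: [-0.2, -5.4, 5.9]
grip_width: 8.8
```

Call:
drive_tool(rows=[0, 0, -0.25, 0, 0, 0, 1, 0, 0, -0.4, 0, 0, 0, 1, 0, 0, -0.4, 0, 0, 0, 1, 0, 0, -0.4, 0, 0, 0, 1, 0, 0, -0.3, 0, 0, 0, 1, 0, 0, -0.2, 0, 0, 0, 1, 0, 0, 0, 0, 0, 0, 1])

```text
time: 13.52
ee_pos: [493.3, 145.7, 77.4]
orientation: [-2.021, 1.569, -0.206]
contact_force: [4.6, -0.8, 5.3]
grip_width: 8.9
```

Call:
drive_tool(rows=[0, 0, -0.06, 0, 0, 0, 1, 0, 0, -0.06, 0, 0, 0, 1, 0, 0, -0.06, 0, 0, 0, 1, 0, 0, 0, 0, 0, 0, 1])

```text
time: 14.02
ee_pos: [494.7, 140.4, 77.4]
orientation: [-1.265, 1.569, 0.551]
contact_force: [4.0, 3.7, 4.5]
grip_width: 8.7
```

Call:
drive_tool(rows=[0, 0, -0.06, 0, 0, 0, 1, 0, 0, -0.04, 0, 0, 0, 1, 0, 0, 0, 0, 0, 0, 1])

```text
time: 14.4
ee_pos: [494.8, 140.1, 77.4]
orientation: [-0.37, 1.566, 1.449]
contact_force: [1.3, 16.3, 4.0]
grip_width: 8.8
```

Call:
drive_tool(rows=[0, 0, 0.06, 0, 0, 0, 1, 0, 0, 0, 0, 0, 0, 0.6, 0, 0, 0, 0, 0, 0, 0.6, 0, 0, 0, 0, 0, 0, 0.6, 0, 0, 0, 0, 0, 0, 0.6, -0.4, 0, 0, 0, 0, 0, 0.6, -0.8, 0, 0, 0, 0, 0, 0.6, -0.8, 0.1, 0, 0, 0, 0, 0.6, -0.8, 0.4, 0, 0, 0, 0, 0.6, 0, 0.8, 0, 0, 0, 0, 0.6, 0, 0.8, 0, 0, 0, 0, 0.6, 0, 0, 0, 0, 0, 0, 0.6])

```text
time: 15.9
ee_pos: [411.8, 117.7, 190.2]
orientation: [-0.64, 1.569, 1.176]
contact_force: [0.4, 0.1, -0.2]
grip_width: 34.7
```

```bash
python3 - <<'E'
from h import *
s,p,d=snap('wrist','w6');print(s['time'],s['ee_pos'],s['contact_force'],s['grip_width'])
import pickle;pickle.dump(s,open('pics/w6.pkl','wb'))
snap('top','t6')
p2=cv2.imread('pics/t6.png');cv2.imwrite('pics/t6c.png',cv2.resize(p2[165:275,270:430],None,fx=5,fy=5,interpolation=cv2.INTER_CUBIC))
E
```

```text
15.9 [411.81531357 117.68427929 190.16877827] [ 0.3955259   0.06433726 -0.20354286] 34.74298179239484
```

View pics/w6.png

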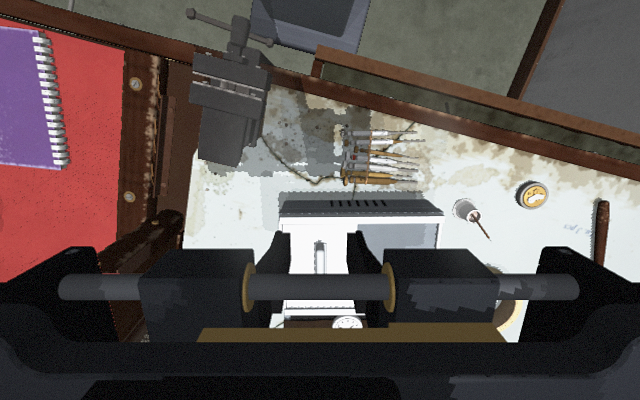

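View pics/t6c.png

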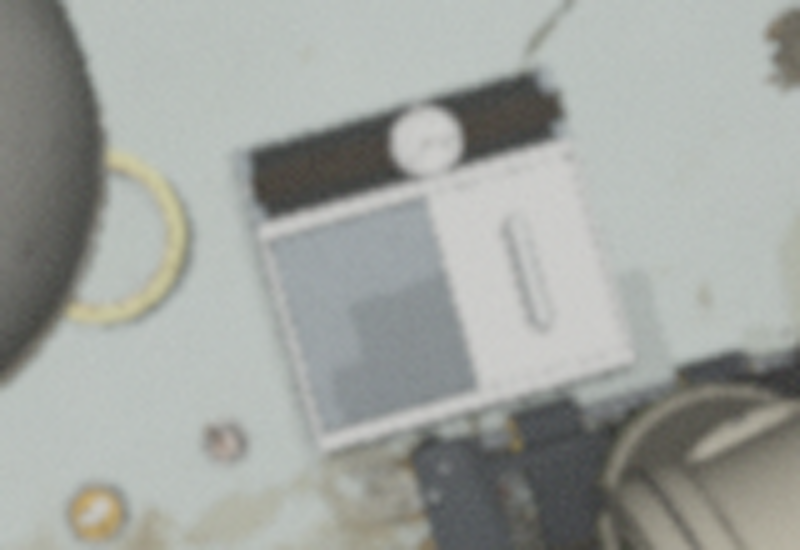

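```bash
python3 -c "
from rig import job_done
print(job_done())"
```

```text
the job is handed in; nothing more can be done
None
```

The job is done and handed in at about 16 s of robot time. No verdict was reported.

- **Cover open:** I pinched the fin from above and slid the cover until it stopped moving against its end stop, at about 15 N.
- **Round key:** It was the nearer of the two, at x = -45 mm. I pressed it with closed fingers until it would go no further, held it about half a second, and let it up. In the wrist depth image its top was back at 50–51 mm. The bar key was not touched.
- **Cover shut:** I pinched the fin again and slid the cover back 84 mm to the shut stop, at about 16 N. I then released it and moved clear.
- **Last checks:** The final top picture shows the cover shut and the watch, tape roll and oil cup where they lay at the start. The force on the arm read about zero.
- **Force on the key:** At the bottom of the press, the force briefly reached 37.5 N through the fingertips. I backed it off to 17.5 N for the rest of the hold. That was more than needed, but under the limits.

No check failed or disagreed with the others.

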